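Snap the wooden utensils into the clip rack and shut its keeper

ROBOT

A 7-joint arm with a two-finger parallel gripper is mounted at the origin on the work surface. World frame = base frame: x ahead of the robot, y to its left, z up, the work surface at z = 0. Lengths are in m, angles in rad, forces in N, time in s.
With the tool pointing down it reaches from about 0.425 to 0.875 m from the base axis. Payload 4.7 kg.
Tool frame: the origin (TCP) lies midway between the tips of the shut fingers; the grasp point (between the pads) lies 19 mm behind it; z points along the fingers, y is the direction in which the jaws open and shut (so a half turn about z gives the same grasp; the last joint's range is limited). The gripper opens to 87 mm and grips with 3 to 60 N. Pads are 19 mm wide; open, the fingers measure 117 mm over their backs; the gripper's body (75 mm by 190 mm) begins 51 mm behind the grasp point.
Start: joints at [0.014, 0.321, -0.07, 1.45, 0.023, 1.371, -0.057], TCP at [0.65, -0, 0.223] pointing down, gripper open.
Joint ranges: [-2.86, 2.86], [-0.3, 2.09], [-1.38, 1.24], [0.06, 2.45], [-1.56, 4.7], [0.09, 2.05], [-2.69, 2.69]. Speed limits (rad/s): [2.57, 2.57, 3.14, 3.14, 3.14, 3.14, 3.14].

INTERFACE

Orientations are given as a unit quaternion [w, x, y, z].
In Python, from station import r, vision, job gives the robot as it stands.
- The arm moves only by the tool jog_arm, never from a script. Its argument "rows" is a list of rows, each a list of 3 entries, a list of its own where there are three numbers: the shift along the tool's x, y, z in m, then the turn about the tool's z in rad, then the closure in counts, from 0 (fully open) to 255 (shut). In form: [[[x, y, z], turn, jaw], ...]. A call has 1 to 20 rows; each row is the pose to reach, as a shift and turn from the pose commanded when the call began, along the tool's axes at that moment; what a row does not reach only later rows make up. A row lasts 1/8 s, in which the tool goes at most 62.5 mm and 10.7 degrees, less where a joint would pass 70% of its speed; a pose out of reach is approached as far as the arm can. A call with a gripper value outside its range is refused whole. The fingers move at their own pace and stop on an object; "grip_force" is the grip in N (left out, the last holds). Time passes only in rows, so rows that repeat a pose let the fingers close. It gives the time, the measured TCP pose, the force and the opening at its end, in the units of the state.
- r.read_state(): the state, without advancing time (a new reading comes with each control period).
- vision.read_camera(name): name is "scene" or "side" or "wrist"; returns a dict with "pixels" (400x640x3 uint8, red, green, blue), "z_map" (400x640 float32, m along the optical axis (not along the pixel's ray), 0 where there is no reading), "camera_matrix" (3x3 intrinsics, pixels), "R" (3x3) and "t" (3): a world point X has camera coordinates R X + t; the wrist camera has in their place "mount" (4x4, takes a point from camera to tool coordinates, whose origin is the TCP and whose axes are the flange's). Camera axes: x right, y down, z forward; pixel columns grow to the right and rows downward; lengths in m; the calibration is good to about 2 mm. A picture is of the moment at which its call begins: read the wrist's pose just before it.
- job.hand_in(): hands the job in, once; it reports no verdict.
Trained networks look in the newest picture that a camera, given by its name, has taken for a name from the list of things; names that differ only in an ending like _2 or _b are one class to them, and where a whole thing is asked for, a point or a joint stands for the part that bears it (a point fixed in the world has none). Each returns a list of dicts, best first, with "conf" (0 to 1); they miss things now and then, are a little off and sometimes report something else, mostly with a low value. They report only what shows in the picture. A call takes as long as a camera call.
- vision.silhouettes(camera, thing): "region" (400x640 bool, what is visible of it).
- vision.pinpoint(camera, thing): "location" ([x, y, z] in m, in world coordinates, good to about 4 mm: a listed point, or the origin of a listed thing).
The state is a dict: "time": time; "joint_positions": joint angles; "qd": joint speeds; "joint_efforts": joint torques, N m; "tool_pos": TCP position; "eef_rot": TCP orientation; "force": force on the tool from outside, world axes, zero at the start; "wrist_torque": the same for the moment, N m; "width": finger opening in m.
Only numpy, scipy, OpenCV 4.12 (cv2) and the standard library are available. Lean on these libraries where they do the work, as an engineer would, in place of code of your own. Each camera call takes 0.05 s, during which the arm holds its last target. There are 200 camera calls.

TASK

Press the wooden spoon into the pair of spring clips next to the keeper's pivot and the slotted turner into the middle pair, heads at the upper end of the rack, each pushed home past both clips without forcing it. Then swing the keeper bar all the way across the row so that nothing shakes out in a tremor. Leave the other kitchen things where they are.

Things in the scene. Friction and masses are not known exactly. Their poses are not given: they have to be found in the camera images.
- spoon: wooden spoon, 289 mm long, with a round bowl-shaped head 66 mm across and 13 mm thick.  Handle 18 mm in diameter; butt end 134 mm behind the origin. Lies flat on the ledge, head roughly away from the robot. Origin on the handle's axis, 9 mm above the ledge, within 30 mm of the centre of mass; x along the handle to the head, z up as it lies. About 70 g.
- spoon_head (a point): middle of the spoon's round head, on the handle's axis line, 122 mm in front of the spoon's origin
- turner: slotted wooden turner, 319 mm long, with a flat rectangular slotted head 100 x 62 mm, 6 mm thick.  Handle 18 mm in diameter; butt end 134 mm behind the origin. Lies flat on the ledge, head roughly away from the robot. Origin on the handle's axis, 9 mm above the ledge, within 30 mm of the centre of mass; x along the handle to the head, z up as it lies. About 70 g.
- turner_head (a point): middle of the turner's head, on the handle's axis line, 135 mm in front of the turner's origin
- rack: the steel utensil rack, fixed to the ledge, legs included; origin on the ledge below the deck's origin, z up, x level towards the upper end. Two wooden cross rails, 24 mm wide, run along the deck's y at deck x = -50 and +50 mm; each carries three clips at y = +40, -25 and -90 mm. The row at -90 already holds a steel ladle fast. Between the rails (76 mm) it is open underneath.
- deck: the rack's sloping frame, rising away from the robot at 35 degrees. x points up the slope, y across the row (to the robot's left), z square out of the slope. Origin 125 mm above the ledge, midway between the rails. Side bars at y = -128 and +118 mm. A utensil lies along x in the lower and upper clip of its pair, its origin near x = 0, head towards +x.
- seat_near (a point): nominal resting place of a handle's axis in the clip pair nearest the keeper's pivot (deck y = +40 mm), midway between the two clips; axes as the deck. The rails are height-adjustable: the true resting place lies up to 3 mm above or below this point along z, equal for all clips; this point does not show it, it must be felt. Over 120 N (all contacts added up) between utensil and rack is forcing.
- seat_mid (a point): as seat_near, for the middle pair (deck y = -25 mm). A clip is two sprung steel jaws 11 mm long in x, beads 12 mm apart 7 mm above the true resting place, flared mouth 32 mm wide, 16 mm above it. Pressed along -z, a handle meets the beads with its axis 14 mm above that place, needs up to about 15 N for both clips, passes at 7 mm, and snaps down on the hard rails.
- keeper (a joint): angle of the keeper bar, about 0 = open, pointing up the slope (starts between -0.4, leaning away from the row, and 0.05; lower stop -0.45); 1.571 = closed at its stop, lying across the row over the handles. It turns clockwise seen from above the deck, about the deck's z through the pivot, and stays where it is left (0.12 N m of friction).
- keeper_pivot (a point): the keeper's pivot, at deck (0, +118, +17) mm, on the underside of the bar. The bar is 16 mm wide, 6 mm thick and reaches 224 mm from the pivot; it passes 8 mm above nominally seated handles
- keeper_knob (a point): the keeper's upright knob, a dark wooden pin 16 mm in diameter standing square on the bar 80 mm from the pivot; this point is on its axis, 19 mm above the bar's upper face, 19 mm below the knob's top
- crock: white plastic utensil crock, 110 mm across, 150 mm tall, with utensils standing in it up to 305 mm; bystander. Origin at the centre of its underside.
- bowl: white ceramic bowl, 150 mm across, 60 mm tall; bystander. Origin at the centre of its underside.
- trivet: round steel wire trivet, 158 mm across, 13 mm tall; bystander (at the ledge's far corners stand, immovable, a closed pressure cooker, 226 mm across, 165 mm tall, to the left and a green plastic colander, 230 mm across, 100 mm tall, to the right). Origin at the centre of its underside.
- mug: terracotta mug, 76 mm across, 85 mm tall; bystander. Origin at the centre of its underside.
- jar: closed glass jar with steel cap, 68 mm across, 100 mm tall; bystander. Origin at the centre of its underside.

How it is judged:
By the outcome, as a careful person would: the job done as asked, in the order asked, and still so for the second after the job is handed in, with the robot touching nothing.
It also fails if it takes over 72 s, if anything falls off the work surface, if the arm or the gripper's body presses on something with over 40 N, if the wrist force passes 120 N, or if a joint passes its speed limit or range.

## Working session

There is one attempt and no reset: what is moved stays moved. The work goes in short steps, Python scripts to look and compute and a tool call to move; the robot and the scene stay as the last step left them, time stands still between calls to the robot, and variables do not carry over. Pictures are saved under pics/ and viewed, about 8 in all and at most 12, crops included, and the job is handed in when it is done.

Besides the shell and the picture viewer there is one more tool, called after "Emit:" as name(argument=value, ...) on one line, values as JSON. jog_arm: Moves the arm, as the interface text tells. Its arguments: {"type":"object","properties":{"rows":{"type":"array"},"grip_force":{"type":"number"}},"required":["rows"]}

```bash
mkdir -p pics; ls; cat > h.py <<'E'
from station import r, vision, job
import numpy as np, cv2
from scipy.spatial.transform import Rotation as Ro
def quat(q): return Ro.from_quat([q[1],q[2],q[3],q[0]])
E
python3 - <<'E'
from h import *
s=r.read_state(); print({k:np.round(v,4).tolist() for k,v in s.items()})
ims=[]
for c in ["scene","side"]:
    d=vision.read_camera(c); cv2.imwrite(f"pics/{c}0.png",d["pixels"][:,:,::-1])
    print(c,np.round(d["R"],3).tolist(),np.round(d["t"],3),d["camera_matrix"][0,0])
    for n in ["spoon","spoon_head","turner","turner_head","rack","deck","seat_near","seat_mid","keeper_pivot","keeper_knob","crock","bowl","mug","jar","trivet"]:
        try:
            o=vision.pinpoint(c,n); print(n,[(np.round(p["location"],4).tolist(),round(p["conf"],2)) for p in o[:2]])
        except Exception as e: print(n,e)
E
```

```text
pics
{'time': 0.0, 'joint_positions': [0.0141, 0.3218, -0.0701, 1.4517, 0.0226, 1.3708, -0.0569], 'qd': [0.0001, 0.0012, 0.0005, -0.0005, 0.0009, 0.0005, -0.0004], 'joint_efforts': [-0.0003, -49.1285, -0.4039, -31.2526, -0.0641, 0.0438, 0.0002], 'tool_pos': [0.6494, -0.0001, 0.2215], 'eef_rot': [-0.0007, 0.7071, 0.7071, -0.0007], 'force': [0.547, -0.3129, 0.1326], 'wrist_torque': [-0.0143, 0.0259, -0.0335], 'width': 0.0871}
scene [[-0.249, 0.968, 0.013], [0.84, 0.223, -0.494], [-0.482, -0.112, -0.869]] [ 0.166 -0.429  1.991] 432.2277690483191
spoon [([0.4858, -0.3001, 0.0061], 0.72), ([0.5374, -0.0342, -0.0031], 0.5)]
spoon_head [([0.6065, -0.309, 0.01], 0.82), ([0.5088, 0.0873, 0.136], 0.62)]
turner [([0.4781, 0.2895, 0.009], 0.8), ([0.5385, -0.0339, -0.0019], 0.51)]
turner_head [([0.615, 0.2956, 0.0085], 0.97), ([0.539, -0.0314, 0.1285], 0.25)]
rack [([0.537, -0.0323, 0.0002], 0.74), ([0.4846, -0.3015, 0.0101], 0.61)]
deck [([0.5384, -0.0313, 0.128], 0.73), ([0.5588, 0.5406, -0.0016], 0.64)]
seat_near [([0.5408, -0.0294, 0.1267], 0.61), ([0.528, 0.0101, 0.1256], 0.57)]
seat_mid [([
[... 630 characters left out ...]
85], 0.74)]
turner []
turner_head [([0.6115, 0.2955, 0.0137], 0.71), ([0.5093, 0.0843, 0.1422], 0.27)]
rack [([0.5398, -0.0309, -0.0], 0.61)]
deck [([0.5427, -0.0345, 0.125], 0.84)]
seat_near [([0.5282, 0.0033, 0.1259], 0.76)]
seat_mid [([0.5409, -0.0536, 0.1284], 0.8), ([0.765, 0.1521, 0.001], 0.35)]
keeper_pivot [([0.5118, 0.0841, 0.1433], 0.77)]
keeper_knob [([0.555, 0.112, 0.2051], 0.74), ([0.5393, -0.0319, -0.0], 0.54)]
crock [([0.5603, 0.5397, 0.0039], 0.62)]
bowl [([0.5464, -0.5314, 0.0027], 0.85)]
mug [([0.7544, -0.1648, 0.0029], 0.98), ([0.5367, -0.0293, 0.0002], 0.45)]
jar [([0.7657, 0.1501, -0.001], 0.82), ([0.5376, -0.0351, 0.1256], 0.7)]
trivet [([0.3986, 0.0157, 0.0007], 0.66)]
```

```bash
python3 - <<'E'
import cv2,numpy as np
a=cv2.imread("pics/scene0.png");b=cv2.imread("pics/side0.png")
cv2.imwrite("pics/both0.png",cv2.resize(np.vstack([a,b]),None,fx=.75,fy=.75,interpolation=cv2.INTER_AREA))
E
```

```text
(no output)
```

View pics/both0.png

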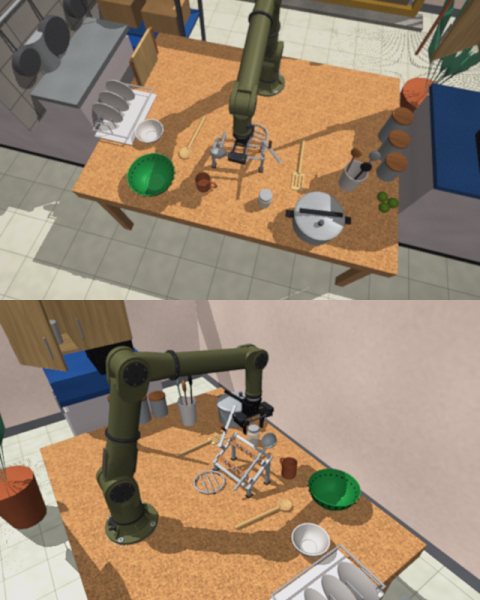

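The scene view shows the spoon at about (195,135), the turner at (300,165), and the rack with the keeper leaning away from the row at (275,150). I'll refine the rack pose with a fit and repeat readings.

```bash
cat >> h.py <<'E'
from scipy.optimize import least_squares
S,C=np.sin(np.radians(35)),np.cos(np.radians(35))
def d2w(p,P):  # deck -> world, P=(x0,y0,yaw)
    p=np.atleast_2d(p); h=np.c_[p[:,0]*C-p[:,2]*S,p[:,1],p[:,0]*S+p[:,2]*C]
    c,s=np.cos(P[2]),np.sin(P[2])
    return np.c_[P[0]+c*h[:,0]-s*h[:,1],P[1]+s*h[:,0]+c*h[:,1],.125+h[:,2]]
def plan(pos,yaw,cmd=None):
    """shift in tool axes and turn taking TCP from now (or cmd pos) to world pos with tool x at world angle yaw"""
    s=r.read_state(); M=quat(s["eef_rot"]).as_matrix(); p=np.array(s["tool_pos"] if cmd is None else cmd)
    phi=np.arctan2(M[1,0],M[0,0]); t=(phi-yaw+np.pi)%(2*np.pi)-np.pi
    return np.round(M.T@(np.array(pos)-p),4).tolist(),round(t,3)
E
python3 - <<'E'
from h import *
Q={"spoon":0,"spoon_head":0,"turner":0,"turner_head":0,"keeper_knob":0,"deck":(0,0,0),"seat_near":(0,.04,0),"seat_mid":(0,-.025,0),"keeper_pivot":(0,.118,.017),"rack":None}
obs={k:[] for k in Q}
W=[]
for c in ["scene","side","wrist","scene","side"]:
    d=vision.read_camera(c)
    if c=="wrist": cv2.imwrite("pics/w0.png",d["pixels"][:,:,::-1])
    for n in Q:
        o=vision.pinpoint(c,n)
        if o and o[0]["conf"]>.4: obs[n].append(o[0]["location"])
for n in Q: print(n,np.round(obs[n],3).tolist(),np.round(np.median(obs[n],0),4) if obs[n] else None)
def res(P):
    e=[]
    for n in ["deck","seat_near","seat_mid","keeper_pivot"]:
        for o in obs[n]: e+=list((d2w(Q[n],P)[0]-o)[:2])
    for o in obs["rack"]: e+=list(np.array(P[:2])-o[:2])
    return e
f=least_squares(res,[.539,-.032,.2],loss="soft_l1",f_scale=.003); P=f.x
print(P,np.degrees(P[2]))
def kn(a): return d2w([.08*np.cos(a),.118-.08*np.sin(a),.042],P)[0]
k=np.median(obs["keeper_knob"],0)
g=least_squares(lambda a:kn(a[0])-k,[-.2]); print("keeper",g.x,g.fun)
for a,b in(("spoon","spoon_head"),("turner","turner_head")):
    v=np.median(obs[b],0)-np.median(obs[a],0); print(a,np.arctan2(v[1],v[0]),np.hypot(*v[:2]))
E
```

```text
spoon [[0.484, -0.3, 0.009], [0.488, -0.302, 0.006], [0.484, -0.302, 0.009], [0.486, -0.302, 0.005]] [ 0.485  -0.3016  0.0072]
spoon_head [[0.606, -0.314, 0.009], [0.6, -0.308, 0.009], [0.604, -0.308, 0.009], [0.602, -0.311, 0.008]] [ 0.6028 -0.3099  0.0088]
turner [[0.48, 0.288, 0.008], [0.474, 0.292, 0.005], [0.479, 0.287, 0.011], [0.475, 0.292, 0.002]] [0.4768 0.2902 0.0064]
turner_head [[0.614, 0.294, 0.011], [0.612, 0.294, 0.012], [0.615, 0.297, 0.01], [0.613, 0.295, 0.01]] [0.6137 0.2946 0.0105]
keeper_knob [[0.556, 0.117, 0.204], [0.553, 0.116, 0.205], [0.559, 0.117, 0.203], [0.556, 0.118, 0.202], [0.553, 0.114, 0.205]] [0.5562 0.1166 0.2036]
deck [[0.536, -0.031, 0.126], [0.541, -0.03, 0.001], [0.538, -0.034, 0.124], [0.54, -0.03, 0.128], [0.538, -0.035, 0.123]] [ 0.5385 -0.0313  0.1236]
seat_near [[0.53, 0.012, 0.123], [0.529, 0.006, 0.126], [0.533, 0.006, 0.122], [0.527, 0.01, 0.125], [0.53, 0.004, 0.125]] [0.5295 0.0059 0.1247]
seat_mid [[0.539, -0.06, 0.123], [0.541, -0.051, 0.129], [0.542, -0.055, 0.122], [0.542, -0.058, 0.118], [0.54, -0.053, 0.124]] [ 0.5413 -0.055   0.1231]
keeper_pivot [[0.512, 0.087, 0.139], [0.514, 0.082, 0.142], [0.512, 0.086, 0.139], [0.513, 0.086, 0.139], [0.509, 0.087, 0.143]] [0.5121 0.0863 0.1394]
rack [[0.539, -0.032, 0.002], [0.538, -0.03, -0.0], [0.54, -0.03, 0.001], [0.536, -0.032, 0.001], [0.54, -0.03, -0.002]] [ 0.5386 -0.0302  0.0007]
[ 0.53771234 -0.03102177  0.13831286] 7.924742987684067
keeper [-0.32266619] [-0.00055751 -0.0003758  -0.00067753]
spoon -0.06991979183969424 0.11808853670022339
turner 0.03214091905188616 0.13692071610972537
```

View pics/w0.png

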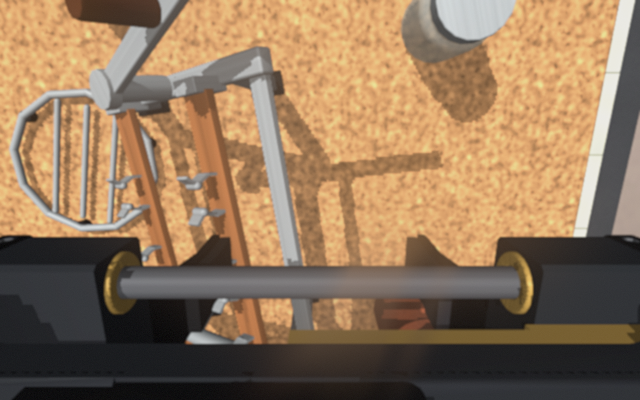

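The wrist view shows the two wooden rails and their clips at about (170,190), with the keeper at the upper left. The gripper body will pass very close to the knob, so I'll first nudge the keeper a little further open.

Emit:
jog_arm(rows=[[[0.04,-0.05,0],0,255],[[0.08,-0.1,0],0,255],[[0.08,-0.1,0],0,255],[[0.08,-0.1,0.01],0,255],[[0.085,-0.1,0.021],0,255],[[0.085,-0.1,0.021],0,255],[[0.095,-0.1,0.021],0,255],[[0.102,-0.1,0.021],0,255],[[0.108,-0.1,0.021],0,255],[[0.108,-0.1,0.021],0,255]])

```text
time: 5.6
tool_pos: [0.5471, 0.1052, 0.2004]
eef_rot: [-0.001, 0.707, 0.707, -0.005]
force: [-5.9, -6.8, 0.3]
width: 0.0015
```

Emit:
jog_arm(rows=[[[-0.02,0,-0.04],0,255],[[-0.05,0,-0.09],0,0],[[-0.11,-0.01,-0.1],0.18,0],[[-0.17,-0.02,-0.1],0.36,0],[[-0.23,-0.03,-0.1],0.54,0],[[-0.29,-0.04,-0.1],0.72,0],[[-0.35,-0.05,-0.1],0.9,0],[[-0.41,-0.065,-0.1],1.08,0],[[-0.41,-0.065,-0.05],1.26,0],[[-0.41,-0.065,0.0],1.44,0],[[-0.41,-0.065,0.05],1.62,0],[[-0.41,-0.065,0.1],1.64,0],[[-0.41,-0.065,0.13],1.64,0],[[-0.41,-0.065,0.13],1.64,0]])

```text
time: 7.35
tool_pos: [0.4838, -0.3006, 0.0694]
eef_rot: [-0.001, 0.999, -0.034, -0.002]
force: [0.2, -0.3, 0.6]
width: 0.087
```

```bash
python3 - <<'E'
from h import *
d=vision.read_camera("wrist"); cv2.imwrite("pics/w1.png",d["pixels"][:,:,::-1])
d=vision.read_camera("scene")
for c in["wrist","scene"]:
  for n in ["spoon","spoon_head","keeper_knob"][:3 if c=="scene" else 2]:
    print(c,n,[(np.round(p["location"],4).tolist(),round(p["conf"],2)) for p in vision.pinpoint(c,n)[:2]])
print(plan([.485,-.3016,.003],-.07))
E
```

```text
wrist spoon [([0.4874, -0.2987, 0.0132], 0.97)]
wrist spoon_head [([0.607, -0.3165, 0.0089], 0.67)]
scene spoon [([0.4849, -0.3006, 0.0088], 0.7)]
scene spoon_head [([0.6024, -0.3118, 0.0081], 0.65), ([0.5112, 0.0842, 0.1383], 0.27)]
scene keeper_knob [([0.5546, 0.1269, 0.2015], 0.78)]
([-0.0013, -0.0009, 0.0702], np.float64(0.001))
```

View pics/w1.png

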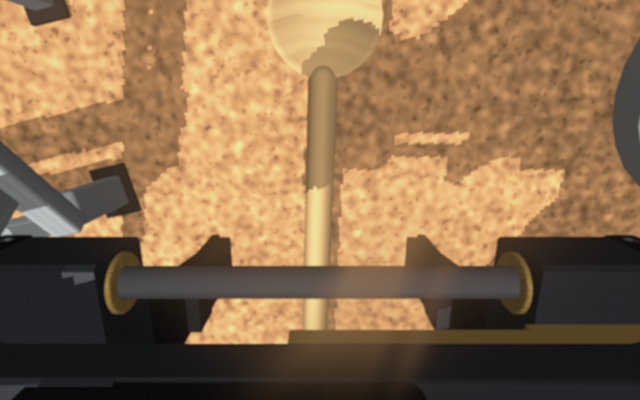

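The wrist view shows the spoon handle running straight between the open fingers, from (320,100) to (318,330). Next is the descent and grip.

Emit:
jog_arm(rows=[[[0,0,0.04],0,0],[[0,0,0.06],0,0],[[0,0,0.067],0,0],[[0,0,0.067],0,255],[[0,0,0.067],0,255],[[0,0,0.067],0,255],[[0,0,0.067],0,255],[[0,0,0.067],0,255],[[0,0,0.067],0,255]], grip_force=20)

```text
time: 8.82
tool_pos: [0.4851, -0.302, 0.0046]
eef_rot: [0.0, 0.999, -0.035, 0.0]
force: [-0.4, -0.3, 0.0]
width: 0.0351
```

Emit:
jog_arm(rows=[[[0,0,0.002],0,255],[[0,0,0.002],0,255],[[0,0,0.002],0,255],[[0,0,0.002],0,255],[[0,0,-0.04],0,255],[[0,0,-0.1],0,255],[[0,0,-0.16],0,255],[[0,0,-0.22],0,255],[[0,0,-0.25],0,255],[[0,0,-0.25],0,255]])

```text
time: 10.07
tool_pos: [0.4863, -0.3029, 0.2577]
eef_rot: [0.001, 0.999, -0.035, 0.003]
force: [0.0, -0.4, -1.2]
width: 0.0169
```

```bash
python3 - <<'E'
from h import *
s=r.read_state(); print(s["time"],s["tool_pos"],s["force"],s["width"])
print(plan([.5153,.0063,.19],.138)) 
E
```

```text
10.075 [ 0.48631292 -0.30289006  0.25766187] [ 0.04903726 -0.38681301 -1.1762278 ] 0.016878262357576227
([0.0071, -0.3106, 0.067], np.float64(-0.207))
```

Emit:
jog_arm(rows=[[[0,-0.05,0],0,255],[[0,-0.11,0],-0.04,255],[[0,-0.17,0],-0.1,255],[[0.003,-0.23,0],-0.16,255],[[0.007,-0.285,0],-0.207,255],[[0.007,-0.309,0],-0.207,255],[[0.007,-0.31,0.03],-0.207,255],[[0.007,-0.31,0.062],-0.207,255],[[0.007,-0.31,0.062],-0.207,255],[[0.007,-0.31,0.062],-0.207,255]])

```text
time: 11.32
tool_pos: [0.5135, 0.0067, 0.1928]
eef_rot: [-0.0, 0.998, 0.069, -0.0]
force: [0.3, -0.4, 0.3]
width: 0.0171
```

```bash
cat >> h.py <<'E'
P=(.5377,-.0310,.1383)
def w2d(w):
    w=np.atleast_2d(w)-[P[0],P[1],.125]; c,s=np.cos(P[2]),np.sin(P[2])
    hx=c*w[:,0]+s*w[:,1]; y=-s*w[:,0]+c*w[:,1]; return np.c_[hx*C+w[:,2]*S,y,-hx*S+w[:,2]*C]
def st():
    s=r.read_state(); print(round(s["time"],2),"tcp",np.round(s["tool_pos"],4),"deck",np.round(w2d(s["tool_pos"])[0],4),"F",np.round(s["force"],1),"T",np.round(s["wrist_torque"],2),"w",round(s["width"],4)); return s
def look(n,crop=None,cams=("side","scene"),z=3):
    for c in cams:
        d=vision.read_camera(c); im=d["pixels"][:,:,::-1]
        p=d["R"]@np.array([.54,0,.17])+d["t"]; q=d["camera_matrix"]@p; u,v=(q[:2]/q[2]).astype(int)
        im=im[max(v-75,0):v+75,max(u-110,0):u+110]
        cv2.imwrite(f"pics/{n}_{c}.png",cv2.resize(im,None,fx=z,fy=z,interpolation=cv2.INTER_CUBIC))
    return
E
python3 - <<'E'
from h import *
st(); look("a")
for c in ["side","scene"]:
  for n in ["spoon","spoon_head"]: print(c,n,[(np.round(p["location"],4).tolist(),round(p["conf"],2)) for p in vision.pinpoint(c,n)[:1]])
a=cv2.imread("pics/a_side.png");b=cv2.imread("pics/a_scene.png"); cv2.imwrite("pics/a.png",cv2.resize(np.vstack([a,b]),None,fx=.66,fy=.66))
E
```

```text
11.32 tcp [0.5135 0.0067 0.1928] deck [0.0235 0.0406 0.0663] F [ 0.3 -0.4  0.3] T [0.05 0.1  0.02] w 0.0171
side spoon [([0.5138, 0.0067, 0.1999], 0.73)]
side spoon_head [([0.6313, 0.0227, 0.199], 0.77)]
scene spoon [([0.5147, 0.0069, 0.2002], 0.85)]
scene spoon_head [([0.6352, 0.0249, 0.1983], 0.56)]
```

View pics/a.png

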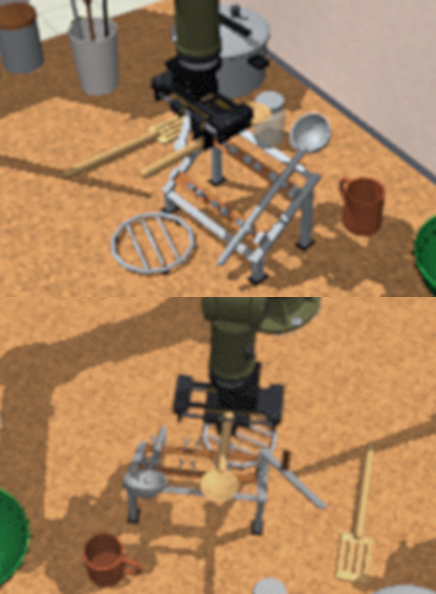

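The side crop shows the spoon level in the grip above the rack, with its head at about (258,112). The scene crop shows its head at (220,485) over the near row. I'll now lower it with a light grip so the handle can pivot on the upper clip.

Emit:
jog_arm(rows=[[[0.002,0,0.015],0,255],[[0.002,0,0.03],0,255],[[0.002,0,0.035],0,255],[[0.002,0,0.04],0,255],[[0.003,0,0.045],0,255],[[0.004,0,0.05],0,255],[[0.004,0,0.05],0,255]], grip_force=6)

```text
time: 12.5
tool_pos: [0.5174, 0.0072, 0.1423]
eef_rot: [0.0, 0.998, 0.069, -0.0]
force: [-0.8, -0.9, 0.7]
width: 0.0175
```

```bash
python3 - <<'E'
from h import *
st(); look("b",cams=("side",))
for n in ["spoon","spoon_head"]: print(n,[(np.round(p["location"],4).tolist(),round(p["conf"],2)) for p in vision.pinpoint("side",n)[:1]])
E
```

```text
12.5 tcp [0.5174 0.0072 0.1423] deck [-0.0023  0.0407  0.0227] F [-0.8 -0.9  0.7] T [-0.21  0.17 -0.07] w 0.0175
spoon [([0.5156, 0.0068, 0.1484], 0.89)]
spoon_head [([0.626, 0.0232, 0.1899], 0.87)]
```

Emit:
jog_arm(rows=[[[0.002,0,0.004],0,255],[[0.004,0,0.008],0,255],[[0.0065,0,0.012],0,255],[[0.0075,0,0.013],0,255],[[0.0075,0,0.013],0,255]])

```text
time: 13.28
tool_pos: [0.5245, 0.0077, 0.1296]
eef_rot: [0.0, 0.998, 0.069, -0.0]
force: [-3.5, -3.5, 3.9]
width: 0.0174
```

```bash
python3 - <<'E'
from h import *
st(); look("b",cams=("side",))
for n in ["spoon","spoon_head"]: print(n,[(np.round(p["location"],4).tolist(),np.round(w2d(p["location"])[0],4).tolist(),round(p["conf"],2)) for p in vision.pinpoint("side",n)[:1]])
E
```

```text
13.28 tcp [0.5245 0.0077 0.1296] deck [-0.0037  0.0401  0.0082] F [-3.5 -3.5  3.9] T [-0.72  0.72  0.04] w 0.0174
spoon [([0.523, 0.0029, 0.1352], [-0.0022, 0.0356, 0.014], 0.57)]
spoon_head [([0.6209, 0.0244, 0.2054], [0.1199, 0.0434, 0.0142], 0.91)]
```

View pics/b_side.png

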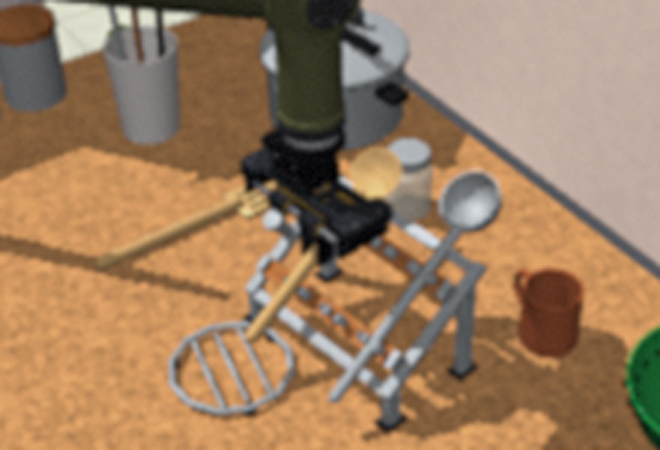

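The side crop shows the spoon lying parallel to the ladle and the slope, with its head at (378,172). A small force to the side suggests the tool is about 1–2 mm too far left. I'll correct that, grip harder and press along the deck normal.

Emit:
jog_arm(rows=[[[0,0.001,0],0,255],[[0,0.0015,0],0,255],[[0,0.0015,0],0,255],[[0.0012,0.0015,0.0016],0,255],[[0.0023,0.0015,0.0033],0,255],[[0.0034,0.0015,0.0049],0,255],[[0.0034,0.0015,0.0049],0,255]], grip_force=45)

```text
time: 14.3
tool_pos: [0.5281, 0.0075, 0.1252]
eef_rot: [-0.0, 0.998, 0.069, -0.0]
force: [-5.2, -2.1, 6.4]
width: 0.0168
```

Emit:
jog_arm(rows=[[[0.0009,0,0.0012],0,255],[[0.0017,0,0.0025],0,255],[[0.0026,0,0.0037],0,255],[[0.0029,0,0.0041],0,255],[[0.0029,0,0.0041],0,255]])

```text
time: 14.92
tool_pos: [0.5319, 0.008, 0.1202]
eef_rot: [-0.0, 0.998, 0.069, 0.001]
force: [0.4, -0.7, -2.8]
width: 0.0169
```

```bash
python3 - <<'E'
from h import *
s=st(); print("Fn",np.dot(s["force"],[-.568,-.079,.819]))
E
```

```text
14.93 tcp [0.5319 0.008  0.1202] deck [-0.0031  0.0394 -0.0037] F [ 0.4 -0.7 -2.8] T [-0.2  -0.17  0.04] w 0.0169
Fn -2.4776464248160814
```

Emit:
jog_arm(rows=[[[0.0006,0,0.0008],0,255],[[0.0011,0,0.0016],0,255],[[0.0011,0,0.0016],0,255]])

```text
time: 15.3
tool_pos: [0.5328, 0.0081, 0.1188]
eef_rot: [-0.0, 0.998, 0.069, 0.0]
force: [2.1, 0.1, -2.5]
width: 0.017
```

```bash
python3 - <<'E'
from h import *
s=st(); print("Fn",np.dot(s["force"],[-.568,-.079,.819]))
E
```

```text
15.3 tcp [0.5328 0.0081 0.1188] deck [-0.0031  0.0394 -0.0053] F [ 2.1  0.1 -2.5] T [-0.08 -0.24  0.06] w 0.017
Fn -3.260035714163285
```

Emit:
jog_arm(rows=[[[0.0006,0,0.0008],0,255],[[0.0011,0,0.0016],0,255],[[0.0011,0,0.0016],0,255]])

```text
time: 15.68
tool_pos: [0.5334, 0.0082, 0.1176]
eef_rot: [-0.0, 0.998, 0.069, -0.0]
force: [-1.1, 0.2, 0.4]
width: 0.017
```

```bash
python3 - <<'E'
from h import *
s=st(); print("Fn",np.dot(s["force"],[-.568,-.079,.819]))
look("c",cams=("side",))
for c in ["side"]:
  for n in ["spoon","spoon_head"]: print(n,[(np.round(w2d(p["location"])[0],4).tolist(),round(p["conf"],2)) for p in vision.pinpoint(c,n)[:1]])
E
```

```text
15.68 tcp [0.5334 0.0082 0.1176] deck [-0.0034  0.0394 -0.0067] F [-1.1  0.2  0.4] T [-0.02  0.11  0.07] w 0.017
Fn 0.9676191576347852
spoon [([0.0001, 0.0349, -0.0055], 0.97)]
spoon_head [([0.1167, 0.0419, -0.0007], 0.59)]
```

Emit:
jog_arm(rows=[[[0.0006,0,0.0008],0,255],[[0.0011,0,0.0016],0,255],[[0.0011,0,0.0016],0,255]])

```text
time: 16.2
tool_pos: [0.5335, 0.0081, 0.1174]
eef_rot: [-0.0, 0.998, 0.069, -0.001]
force: [-9.2, -0.5, 13.3]
width: 0.0167
```

```bash
python3 - <<'E'
from h import *
s=st(); print("Fn",np.dot(s["force"],[-.568,-.079,.819]))
E
```

```text
16.2 tcp [0.5335 0.0081 0.1174] deck [-0.0034  0.0394 -0.0069] F [-9.2 -0.5 13.3] T [-0.01  1.72  0.05] w 0.0167
Fn 16.156175071424077
```

The force rose to 16 N within 0.2 mm, so the spoon is on the hard rails at a deck z of about −1.5 mm. I'll release it, rise and go to the turner.

Emit:
jog_arm(rows=[[[-0.0008,0,-0.0012],0,255],[[-0.0008,0,-0.0012],0,135],[[-0.0008,0,-0.0012],0,135],[[-0.0008,0,-0.0012],0,135],[[0,0,-0.02],0,135],[[0,0,-0.07],0,135],[[0,0,-0.13],0,60],[[0,-0.05,-0.14],0.02,0],[[-0.006,-0.11,-0.14],0.04,0],[[-0.012,-0.17,-0.14],0.06,0],[[-0.016,-0.23,-0.14],0.106,0],[[-0.018,-0.287,-0.12],0.106,0],[[-0.018,-0.287,-0.06],0.106,0],[[-0.018,-0.287,0.0],0.106,0],[[-0.018,-0.287,0.045],0.106,0],[[-0.018,-0.287,0.045],0.106,0]])

```text
time: 18.2
tool_pos: [0.4744, 0.2881, 0.067]
eef_rot: [0.002, 1.0, 0.016, -0.004]
force: [-0.7, -0.2, 1.0]
width: 0.0868
```

```bash
python3 - <<'E'
from h import *
st(); look("d",cams=("wrist",) if 0 else ("side","scene"))
d=vision.read_camera("wrist")
for c,N in [("wrist",["turner","turner_head"]),("scene",["spoon","spoon_head","turner","turner_head"]),("side",["spoon","spoon_head"])]:
  for n in N: print(c,n,[(np.round(p["location"],4).tolist(),np.round(w2d(p["location"])[0],4).tolist(),round(p["conf"],2)) for p in vision.pinpoint(c,n)[:1]])
print(plan([.4768,.2902,.003],.032))
a=cv2.imread("pics/d_side.png");b=cv2.imread("pics/d_scene.png"); cv2.imwrite("pics/d.png",np.hstack([a[:,100:500],b[:,100:500]]))
E
```

```text
18.2 tcp [0.4744 0.2881 0.067 ] deck [-0.0486  0.3248 -0.0368] F [-0.7 -0.2  1. ] T [-0.01  0.09 -0.04] w 0.0868
wrist turner [([0.4754, 0.2891, 0.0076], [-0.0817, 0.3256, -0.0861], 0.91)]
wrist turner_head []
scene spoon [([0.5323, 0.0079, 0.1232], [-0.001, 0.0393, -0.0015], 0.71)]
scene spoon_head [([0.6307, 0.0242, 0.1935], [0.121, 0.0419, -0.0011], 0.5)]
scene turner [([0.4767, 0.2875, 0.0118], [-0.0785, 0.3239, -0.0833], 0.79)]
scene turner_head [([0.6133, 0.2944, 0.0061], [0.0299, 0.3119, -0.1661], 0.72)]
side spoon [([0.5357, 0.0065, 0.1226], [0.0012, 0.0374, -0.0038], 0.82)]
side spoon_head [([0.6248, 0.0244, 0.1939], [0.1164, 0.0429, 0.0026], 0.78)]
([-0.0009, -0.0001, 0.0684], np.float64(-0.0))
```

View pics/d.png

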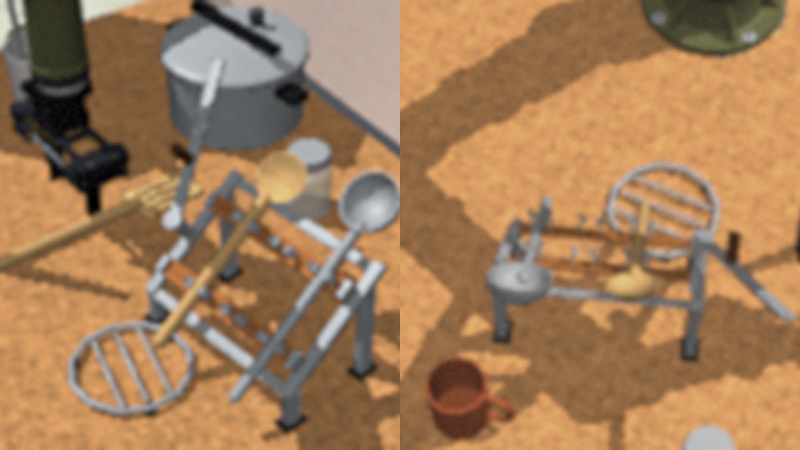

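In the side crop (left half), the seated spoon runs from (165,335) to its head at (280,178), parallel to the ladle. The networks put it at deck z of about −1.5 mm. Next I'll grip the turner.

Emit:
jog_arm(rows=[[[-0.001,0,0.04],0,0],[[-0.001,0,0.062],0,60],[[-0.001,0,0.069],0,120],[[-0.001,0,0.069],0,255],[[-0.001,0,0.069],0,255],[[-0.001,0,0.069],0,255],[[-0.001,0,0.069],0,255],[[-0.001,0,0.069],0,255],[[-0.001,0,0.069],0,255],[[-0.001,0,0.069],0,255]], grip_force=20)

```text
time: 20.0
tool_pos: [0.4763, 0.2897, 0.0018]
eef_rot: [0.0, 1.0, 0.016, 0.0]
force: [-0.3, -0.2, 1.5]
width: 0.0173
```

Emit:
jog_arm(rows=[[[0,0,-0.04],0,255],[[0,0,-0.1],0,255],[[0,0,-0.16],0,255],[[0,0,-0.22],0,255],[[0,0,-0.28],0,255],[[0,0,-0.31],0,255],[[0,0.05,-0.31],0,255],[[0.01,0.11,-0.31],-0.03,255],[[0.02,0.17,-0.31],-0.06,255],[[0.03,0.23,-0.31],-0.106,255],[[0.035,0.29,-0.31],-0.106,255],[[0.035,0.35,-0.31],-0.106,255],[[0.035,0.35,-0.3],-0.106,255],[[0.035,0.35,-0.3],-0.106,255]])

```text
time: 21.75
tool_pos: [0.5218, -0.0582, 0.3006]
eef_rot: [-0.001, 0.998, 0.069, -0.001]
force: [0.5, 0.2, -0.9]
width: 0.0177
```

```bash
python3 - <<'E'
from h import *
st()
for c in ["scene","side"]:
    d=vision.read_camera(c); K=d["camera_matrix"]; Z=d["z_map"]; v,u=np.nonzero(Z>0); z=Z[v,u]
    X=(np.c_[(u-K[0,2])/K[0,0]*z,(v-K[1,2])/K[1,1]*z,z]-d["t"])@d["R"]
    D=w2d(X)
    for nm,lo,hi in(("ladle",-.16,-.045),("spoon",-.005,.09)):
        m=(D[:,0]>.06)&(D[:,0]<.26)&(D[:,1]>lo)&(D[:,1]<hi)&(np.abs(D[:,2])<.05)
        E=D[m]; print(c,nm,m.sum())
        for a in np.arange(.07,.24,.02):
            e=E[(E[:,0]>=a)&(E[:,0]<a+.02)]
            if len(e)>3: print("  x%.2f y %.3f..%.3f z %.3f..%.3f n%d"%(a,e[:,1].min(),e[:,1].max(),e[:,2].min(),e[:,2].max(),len(e)))
for n in ["turner","turner_head"]: print(n,[(np.round(p["location"],4).tolist(),round(p["conf"],2)) for p in vision.pinpoint("side",n)[:1]])
print(plan([.5229,-.0588,.19],.138))
E
```

```text
21.75 tcp [ 0.5218 -0.0582  0.3006] deck [ 0.0847 -0.0247  0.155 ] F [ 0.5  0.2 -0.9] T [0.09 0.13 0.05] w 0.0177
scene ladle 291
  x0.07 y -0.095..-0.052 z -0.030..0.004 n11
  x0.09 y -0.130..-0.047 z -0.036..0.003 n14
  x0.11 y -0.113..-0.065 z -0.015..0.012 n81
  x0.13 y -0.125..-0.062 z -0.015..0.012 n55
  x0.15 y -0.124..-0.052 z -0.015..0.011 n11
  x0.17 y -0.120..-0.058 z -0.013..0.014 n71
  x0.19 y -0.097..-0.073 z 0.002..0.015 n10
  x0.23 y -0.053..-0.045 z 0.045..0.050 n6
scene spoon 242
  x0.07 y 0.006..0.089 z -0.035..0.009 n28
  x0.09 y -0.004..0.090 z -0.037..0.006 n106
  x0.11 y 0.010..0.073 z -0.011..0.009 n44
  x0.13 y 0.011..0.067 z -0.012..0.006 n27
  x0.15 y 0.037..0.050 z -0.001..0.004 n5
  x0.23 y -0.004..0.003 z 0.046..0.050 n4
side ladle 558
  x0.07 y -0.138..-0.048 z -0.042..0.013 n67
  x0.09 y -0.136..-0.046 z -0.035..0.009 n82
  x0.11 y -0.117..-0.062 z -0.010..0.020 n51
  x0.13 y -0.128..-0.054 z -0.017..0.019 n99
  x0.15 y -0.128..-0.052 z -0.015..0.017 n111
  x0.17 y -0.122..-0.057 z -0.013..0.019 n87
side spoon 310
  x0.07 y -0.002..0.082 z -0.039..0.011 n47
  x0.09 y -0.002..0.087 z -0.032..0.012 n93
  x0.11 y 0.007..0.068 z -0.011..0.010 n81
  x0.13 y 0.010..0.055 z -0.009..0.006 n51
  x0.15 y 0.032..0.043 z -0.003..0.005 n5
turner [([0.5202, -0.0552, 0.3034], 0.89)]
turner_head [([0.6583, -0.0375, 0.3097], 0.78)]
([-0.0, 0.0018, 0.112], np.float64(0.003))
```

Emit:
jog_arm(rows=[[[0,0.001,0.05],0.003,255],[[0,0.0018,0.1],0.003,255],[[0,0.0018,0.125],0.003,255],[[0,0.0018,0.142],0.003,255],[[0,0.0018,0.147],0.003,255],[[0.001,0.0018,0.152],0.003,255],[[0.002,0.0018,0.157],0.003,255],[[0.004,0.0018,0.161],0.003,255],[[0.0065,0.0018,0.165],0.003,255],[[0.009,0.0018,0.17],0.003,255],[[0.0115,0.0018,0.1735],0.003,255],[[0.0115,0.0018,0.1735],0.003,255]], grip_force=6)

```text
time: 23.45
tool_pos: [0.534, -0.0582, 0.128]
eef_rot: [-0.0, 0.998, 0.068, -0.0]
force: [-1.1, 1.4, 0.9]
width: 0.0176
```

```bash
python3 - <<'E'
from h import *
s=st(); print("Fn",np.dot(s["force"],[-.568,-.079,.819]),"Fy",np.dot(s["force"],[-.1379,.9905,0]))
look("e")
for c in ["side","scene"]:
  for n in ["turner","turner_head","spoon","spoon_head"]: print(c,n,[(np.round(w2d(p["location"])[0],4).tolist(),round(p["conf"],2)) for p in vision.pinpoint(c,n)[:1]])
a=cv2.imread("pics/e_side.png");b=cv2.imread("pics/e_scene.png"); cv2.imwrite("pics/e.png",np.hstack([a[:,100:500],b[:,100:500]]))
E
```

```text
23.45 tcp [ 0.534  -0.0582  0.128 ] deck [-0.0043 -0.0264  0.0067] F [-1.1  1.4  0.9] T [0.53 0.39 0.06] w 0.0176
Fn 1.2420372696913828 Fy 1.5796201738369702
side turner [([-0.0042, -0.0253, 0.0114], 0.79)]
side turner_head [([0.1355, -0.0226, 0.015], 0.74)]
side spoon [([-0.0016, 0.0373, -0.0039], 0.8)]
side spoon_head [([0.1169, 0.0433, -0.0002], 0.76)]
scene turner []
scene turner_head [([0.1362, -0.0246, 0.0107], 0.55)]
scene spoon [([0.0001, 0.0404, 0.0005], 0.56)]
scene spoon_head [([0.1225, 0.0419, -0.0014], 0.73)]
```

View pics/e.png

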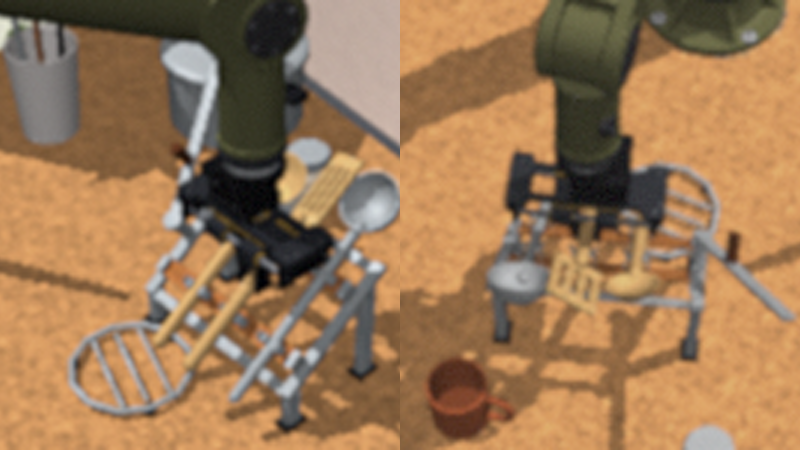

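The side crop shows the turner parallel to the spoon in the middle clip mouths, with its head at (330,190). The scene crop shows it fitting between the ladle bowl and the spoon bowl. I'll grip hard, shift about 1 mm and press.

Emit:
jog_arm(rows=[[[0,-0.001,0],0,255],[[0,-0.001,0],0,255],[[0,-0.001,0],0,255],[[0.0012,-0.001,0.0016],0,255],[[0.0023,-0.001,0.0033],0,255],[[0.0034,-0.001,0.0049],0,255],[[0.0046,-0.001,0.0065],0,255],[[0.0057,-0.001,0.0082],0,255],[[0.0057,-0.001,0.0082],0,255]], grip_force=45)

```text
time: 25.08
tool_pos: [0.5396, -0.0572, 0.1204]
eef_rot: [-0.0, 0.998, 0.067, 0.0]
force: [-4.2, 2.5, 2.3]
width: 0.0169
```

```bash
python3 - <<'E'
from h import *
s=st(); print("Fn",np.dot(s["force"],[-.568,-.079,.819]),"Fy",np.dot(s["force"],[-.1379,.9905,0]))
E
```

```text
25.07 tcp [ 0.5396 -0.0572  0.1204] deck [-0.004  -0.0262 -0.0028] F [-4.2  2.5  2.3] T [0.39 0.5  0.04] w 0.0169
Fn 4.117838641468108 Fy 3.098391394732536
```

Emit:
jog_arm(rows=[[[0,-0.001,0],0,255],[[0.0006,-0.0015,0.0008],0,255],[[0.0012,-0.0015,0.0016],0,255],[[0.0017,-0.0015,0.0025],0,255],[[0.0017,-0.0015,0.0025],0,255]])

```text
time: 25.7
tool_pos: [0.5413, -0.0563, 0.1182]
eef_rot: [0.001, 0.998, 0.067, 0.0]
force: [-3.4, -2.1, 4.2]
width: 0.017
```

```bash
python3 - <<'E'
from h import *
s=st(); print("Fn",np.dot(s["force"],[-.568,-.079,.819]),"Fy",np.dot(s["force"],[-.1379,.9905,0]))
E
```

```text
25.7 tcp [ 0.5413 -0.0563  0.1182] deck [-0.0039 -0.0256 -0.0056] F [-3.4 -2.1  4.2] T [-0.35  0.41  0.  ] w 0.017
Fn 5.547577560496774 Fy -1.6276169849374316
```

```bash
cat >> h.py <<'E'
def prof(y0,half=.004,cams=("side","scene")):
    for c in cams:
        d=vision.read_camera(c); K=d["camera_matrix"]; Z=d["z_map"]; v,u=np.nonzero(Z>0); z=Z[v,u]
        D=w2d((np.c_[(u-K[0,2])/K[0,0]*z,(v-K[1,2])/K[1,1]*z,z]-d["t"])@d["R"])
        m=(np.abs(D[:,1]-y0)<half)&(abs(D[:,2])<.035)&(abs(D[:,0])<.2); D=D[m]
        print(c,y0,[(round(a,2),*np.round(np.percentile(D[(D[:,0]>=a)&(D[:,0]<a+.02),2],[50,90]),4)) for a in np.arange(-.14,.2,.02) if ((D[:,0]>=a)&(D[:,0]<a+.02)).sum()>2])
E
python3 - <<'E'
from h import *
prof(-.025); prof(.04)
for n in ["turner","turner_head"]: print(n,[(np.round(w2d(p["location"])[0],4).tolist(),round(p["conf"],2)) for p in vision.pinpoint("side",n)[:1]])
E
```

```text
side -0.025 [(np.float64(-0.14), np.float64(0.0028), np.float64(0.0044)), (np.float64(-0.12), np.float64(0.006), np.float64(0.0095)), (np.float64(-0.1), np.float64(0.0045), np.float64(0.0088)), (np.float64(-0.08), np.float64(0.0059), np.float64(0.0098)), (np.float64(-0.06), np.float64(0.0064), np.float64(0.0078)), (np.float64(-0.04), np.float64(0.0083), np.float64(0.0108)), (np.float64(-0.02), np.float64(0.0091), np.float64(0.012)), (np.float64(0.0), np.float64(0.0105), np.float64(0.0156)), (np.float64(0.08), np.float64(0.0113), np.float64(0.0154)), (np.float64(0.1), np.float64(0.0029), np.float64(0.0043)), (np.float64(0.12), np.float64(0.0028), np.float64(0.0065)), (np.float64(0.14), np.float64(0.0024), np.float64(0.0047)), (np.float64(0.16), np.float64(0.0037), np.float64(0.0052))]
scene -0.025 [(np.float64(0.0), np.float64(0.0087), np.float64(0.0096)), (np.float64(0.02), np.float64(0.0099), np.float64(0.0103)), (np.float64(0.04), np.float64(0.0091), np.float64(0.0095)), (np.float64(0.06), np.float64(0.0105), np.float64(0.0118)), (np.float64(0.08), np.float64(0.0073), np.float64(0.
[... 683 characters left out ...]
float64(0.0), np.float64(0.0076), np.float64(0.0099)), (np.float64(0.14), np.float64(0.0009), np.float64(0.0019))]
scene 0.04 [(np.float64(0.0), np.float64(0.0051), np.float64(0.0065)), (np.float64(0.02), np.float64(0.0053), np.float64(0.0061)), (np.float64(0.04), np.float64(0.0059), np.float64(0.0071)), (np.float64(0.06), np.float64(0.0059), np.float64(0.007)), (np.float64(0.08), np.float64(0.0006), np.float64(0.0065)), (np.float64(0.1), np.float64(-0.0057), np.float64(-0.0048)), (np.float64(0.12), np.float64(-0.0062), np.float64(-0.004)), (np.float64(0.14), np.float64(-0.0044), np.float64(-0.0016))]
turner [([-0.0002, -0.0222, 0.0011], 0.95)]
turner_head [([0.1376, -0.0234, 0.0045], 0.89)]
```

Depth shows the turner about 4 mm high at its upper end and nearly seated at the lower, so the stiff grip is holding the pitch. I'll loosen the grip briefly so it can align, then press again.

Emit:
jog_arm(rows=[[[0,0,0],0,255],[[0,0,0],0,255],[[0.0006,0,0.0008],0,255],[[0.0011,0,0.0016],0,255],[[0.0011,0,0.0016],0,255]], grip_force=5)

```text
time: 26.62
tool_pos: [0.5426, -0.0555, 0.1164]
eef_rot: [0.0, 0.998, 0.067, 0.0]
force: [-1.2, -1.3, 5.4]
width: 0.0175
```

```bash
python3 - <<'E'
from h import *
s=st(); print("Fn",np.dot(s["force"],[-.568,-.079,.819]),"Fy",np.dot(s["force"],[-.1379,.9905,0]))
prof(-.025)
E
```

```text
26.62 tcp [ 0.5426 -0.0555  0.1164] deck [-0.0037 -0.0249 -0.0079] F [-1.2 -1.3  5.4] T [-0.42  0.42 -0.01] w 0.0175
Fn 5.208510975227222 Fy -1.1455137894606258
side -0.025 [(np.float64(-0.14), np.float64(0.0071), np.float64(0.0078)), (np.float64(-0.12), np.float64(0.0074), np.float64(0.0098)), (np.float64(-0.1), np.float64(0.0049), np.float64(0.0098)), (np.float64(-0.08), np.float64(0.007), np.float64(0.0107)), (np.float64(-0.06), np.float64(0.0084), np.float64(0.0108)), (np.float64(-0.04), np.float64(0.0074), np.float64(0.0093)), (np.float64(-0.02), np.float64(0.0078), np.float64(0.0117)), (np.float64(0.0), np.float64(0.0093), np.float64(0.0105)), (np.float64(0.08), np.float64(0.0087), np.float64(0.0095)), (np.float64(0.1), np.float64(-0.0014), np.float64(-0.0002)), (np.float64(0.12), np.float64(-0.0022), np.float64(-0.0)), (np.float64(0.14), np.float64(0.0009), np.float64(0.0017)), (np.float64(0.16), np.float64(-0.0007), np.float64(0.0013))]
scene -0.025 [(np.float64(-0.04), np.float64(0.0063), np.float64(0.0088)), (np.float64(0.0), np.float64(0.007), np.float64(0.0088)), (np.float64(0.02), np.float64(0.0071), np.float64(0.0081)), (np.float64(0.04), np.float64(0.0078), np.float64(0.009)), (np.float64(0.06), np.float64(0.0074), np.float64(0.0084)), (np.float64(0.08), np.float64(0.0053), np.float64(0.009)), (np.float64(0.1), np.float64(-0.0042), np.float64(0.0032)), (np.float64(0.12), np.float64(-0.0027), np.float64(-0.0009)), (np.float64(0.16), np.float64(-0.0005), np.float64(0.0037)), (np.float64(0.18), np.float64(-0.0037), np.float64(-0.0005))]
```

Emit:
jog_arm(rows=[[[0,0,0],0,255],[[0,0,0],0,255],[[0.0006,0,0.0008],0,255],[[0.0011,0,0.0016],0,255],[[0.0011,0,0.0016],0,255]], grip_force=45)

```text
time: 27.35
tool_pos: [0.5428, -0.0555, 0.1162]
eef_rot: [0.0, 0.998, 0.067, -0.0]
force: [-7.5, -1.2, 14.9]
width: 0.0168
```

```bash
python3 - <<'E'
from h import *
s=st(); print("Fn",np.dot(s["force"],[-.568,-.079,.819]),"Fy",np.dot(s["force"],[-.1379,.9905,0]))
prof(-.025,cams=("scene",));prof(.04,cams=("scene",))
E
```

```text
27.35 tcp [ 0.5428 -0.0555  0.1162] deck [-0.0037 -0.0249 -0.0082] F [-7.5 -1.2 14.9] T [-0.42  1.81 -0.06] w 0.0168
Fn 16.553690030995885 Fy -0.1260119597382267
scene -0.025 [(np.float64(-0.04), np.float64(0.0073), np.float64(0.0078)), (np.float64(0.0), np.float64(0.0062), np.float64(0.008)), (np.float64(0.02), np.float64(0.0074), np.float64(0.0079)), (np.float64(0.04), np.float64(0.0071), np.float64(0.0082)), (np.float64(0.06), np.float64(0.0079), np.float64(0.0087)), (np.float64(0.08), np.float64(0.0057), np.float64(0.0084)), (np.float64(0.1), np.float64(-0.0053), np.float64(-0.002)), (np.float64(0.12), np.float64(-0.0012), np.float64(0.0002)), (np.float64(0.14), np.float64(-0.0042), np.float64(-0.0006)), (np.float64(0.16), np.float64(-0.0024), np.float64(-0.0013)), (np.float64(0.18), np.float64(-0.0024), np.float64(-0.0012))]
scene 0.04 [(np.float64(0.0), np.float64(0.0055), np.float64(0.0073)), (np.float64(0.02), np.float64(0.0071), np.float64(0.0084)), (np.float64(0.04), np.float64(0.0067), np.float64(0.0084)), (np.float64(0.06), np.float64(0.0075), np.float64(0.0085)), (np.float64(0.08), np.float64(0.0022), np.float64(0.0067)), (np.float64(0.1), np.float64(-0.0063), np.float64(-0.0026)), (np.float64(0.12), np.float64(-0.008), np.float64(-0.0062)), (np.float64(0.14), np.float64(-0.0035), np.float64(-0.0004))]
```

Both handles now read level with each other, and the second hard stop came at 16.5 N. I'll release the turner and compute the keeper arc.

Emit:
jog_arm(rows=[[[-0.0008,0,-0.0012],0,255],[[-0.0008,0,-0.0012],0,135],[[-0.0008,0,-0.0012],0,135],[[-0.0008,0,-0.0012],0,135],[[0,0,-0.02],0,135],[[0,0,-0.08],0,135],[[0,0,-0.14],0,255],[[0,0,-0.15],0,255],[[0,0,-0.15],0,255]])

```text
time: 28.58
tool_pos: [0.5434, -0.055, 0.2644]
eef_rot: [-0.0, 0.998, 0.068, 0.0]
force: [-0.6, 1.2, -0.5]
width: 0.0185
```

```bash
python3 - <<'E'
from h import *
st(); look("f")
for c in ["side","scene"]:
  for n in ["keeper_knob","turner","turner_head"]: print(c,n,[(np.round(p["location"],4).tolist(),np.round(w2d(p["location"])[0],4).tolist(),round(p["conf"],2)) for p in vision.pinpoint(c,n)[:1]])
prof(-.025);
a=cv2.imread("pics/f_side.png");b=cv2.imread("pics/f_scene.png"); cv2.imwrite("pics/f.png",np.hstack([a[:,100:500],b[:,100:500]]))
def wp(a,gap,dz=-.003):
    k=d2w([.08*np.cos(a),.118-.08*np.sin(a),.042],P)[0]
    t=np.array([-np.sin(a)*C,-np.cos(a)]); t/=np.hypot(*t)
    c,s=np.cos(P[2]),np.sin(P[2]); t=np.array([c*t[0]-s*t[1],s*t[0]+c*t[1]])
    p=k.copy(); p[:2]-=t*(.0175+gap); p[2]+=dz
    return p,np.arctan2(-t[1],-t[0])
s=r.read_state()["tool_pos"]
p0,y0=wp(-.44,.008); print("start",p0,y0,plan(p0,y0))
# arc relative to start pose, tool axes at start yaw
x=np.array([np.cos(y0),np.sin(y0),0]); y=np.array([np.sin(y0),-np.cos(y0),0]); z=np.array([0,0,-1])
for a in np.linspace(-.4,1.6,17):
    p,yy=wp(a,0); d=p-p0; print([[round(float(d@e),4) for e in (x,y,z)],round(float(y0-yy),3)],round(a,2))
E
```

```text
28.57 tcp [ 0.5434 -0.055   0.2644] deck [ 0.0819 -0.0245  0.1129] F [-0.6  1.2 -0.5] T [0.04 0.12 0.02] w 0.0185
side keeper_knob [([0.5476, 0.1234, 0.2037], [0.0706, 0.1516, 0.0466], 0.47)]
side turner [([0.5411, -0.0523, 0.1212], [-0.0018, -0.0216, -0.0034], 0.72)]
side turner_head []
scene keeper_knob [([0.552, 0.124, 0.202], [0.0733, 0.1515, 0.0427], 0.67)]
scene turner [([0.5473, -0.055, 0.1281], [0.0069, -0.0251, -0.001], 0.62)]
scene turner_head [([0.6514, -0.0356, 0.2019], [0.1358, -0.0202, -0.0012], 0.58)]
side -0.025 [(np.float64(-0.14), np.float64(0.0042), np.float64(0.0073)), (np.float64(-0.12), np.float64(0.0075), np.float64(0.011)), (np.float64(-0.1), np.float64(0.0053), np.float64(0.0109)), (np.float64(-0.08), np.float64(0.0065), np.float64(0.0091)), (np.float64(-0.06), np.float64(0.0067), np.float64(0.0087)), (np.float64(-0.04), np.float64(0.0104), np.float64(0.0112)), (np.float64(-0.02), np.float64(0.009), np.float64(0.0137)), (np.float64(0.0), np.float64(0.0081), np.float64(0.0105)), (np.float64(0.02), np.float64(0.0078), np.float64(0.0121)), (np.float64(0.04), np.
[... 1420 characters left out ...]
-1.942))
[[-0.0111, 0.0006, -0.0007], 0.035] -0.4
[[-0.0211, 0.0015, -0.0026], 0.141] -0.28
[[-0.0311, 0.0014, -0.0039], 0.245] -0.15
[[-0.0412, 0.0002, -0.0044], 0.348] -0.03
[[-0.0511, -0.002, -0.0041], 0.45] 0.1
[[-0.0607, -0.0052, -0.0032], 0.553] 0.22
[[-0.0699, -0.0093, -0.0016], 0.659] 0.35
[[-0.0785, -0.0142, 0.0007], 0.767] 0.48
[[-0.0864, -0.0199, 0.0036], 0.879] 0.6
[[-0.0936, -0.0262, 0.0072], 0.996] 0.72
[[-0.1, -0.0331, 0.0112], 1.119] 0.85
[[-0.1054, -0.0405, 0.0158], 1.247] 0.98
[[-0.1099, -0.0483, 0.0207], 1.383] 1.1
[[-0.1134, -0.0565, 0.026], 1.525] 1.23
[[-0.1157, -0.0649, 0.0315], 1.671] 1.35
[[-0.1169, -0.0734, 0.0371], 1.822] 1.48
[[-0.1168, -0.082, 0.0429], 1.975] 1.6
```

View pics/f.png

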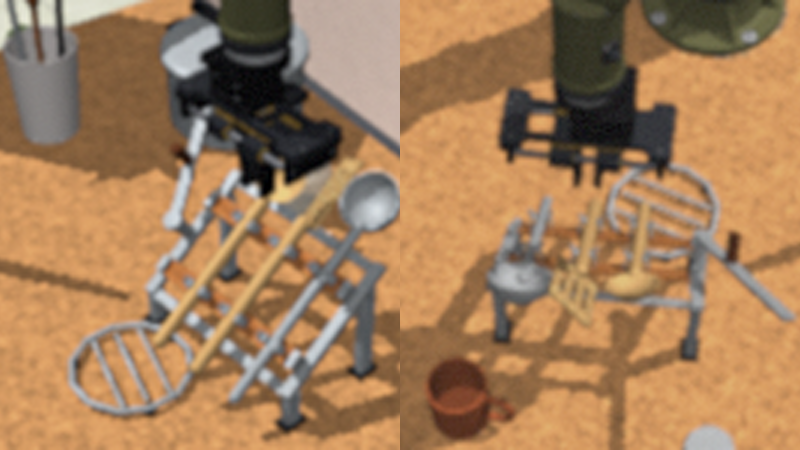

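Both crops show the spoon and turner lying parallel in their clips, with the keeper still open at (190,165) in the left crop. Next I'll position the closed fingers behind the knob.

Emit:
jog_arm(rows=[[[0.002,-0.03,0],-0.18,255],[[0.004,-0.06,0],-0.36,255],[[0.008,-0.09,0],-0.54,255],[[0.012,-0.12,0],-0.72,255],[[0.016,-0.15,0],-0.9,255],[[0.02,-0.18,0],-1.08,255],[[0.0234,-0.2,0],-1.26,255],[[0.0234,-0.2007,0],-1.44,255],[[0.0234,-0.2007,0],-1.62,255],[[0.0234,-0.2007,0.015],-1.8,255],[[0.0234,-0.2007,0.04],-1.942,255],[[0.0234,-0.2007,0.065],-1.942,255],[[0.0234,-0.2007,0.065],-1.942,255]], grip_force=20)

```text
time: 30.7
tool_pos: [0.538, 0.1463, 0.1974]
eef_rot: [-0.001, 0.508, 0.862, -0.002]
force: [-0.5, -0.2, 0.8]
width: 0.0004
```

```bash
python3 - <<'E'
from h import *
st(); print(plan([.5392,.1468,.1979],2.077))
E
```

```text
30.7 tcp [0.538  0.1463 0.1974] deck [0.0618 0.1755 0.0451] F [-0.5 -0.2  0.8] T [-0.04 -0.09  0.  ] w 0.0004
([-0.0001, 0.0013, -0.0005], np.float64(-0.0))
```

Emit:
jog_arm(rows=[[[-0.011,0.001,-0.001],0.035,255],[[-0.021,0.002,-0.003],0.14,255],[[-0.031,0.002,-0.004],0.245,255],[[-0.041,0.001,-0.005],0.35,255],[[-0.051,-0.001,-0.005],0.45,255],[[-0.061,-0.004,-0.004],0.553,255],[[-0.07,-0.008,-0.002],0.66,255],[[-0.0785,-0.013,0.0],0.767,255],[[-0.0865,-0.019,0.003],0.88,255],[[-0.0865,-0.019,0.003],0.88,255]])

```text
time: 31.95
tool_pos: [0.5659, 0.0605, 0.1979]
eef_rot: [0.001, 0.827, 0.563, 0.001]
force: [0.4, 0.4, 0.7]
width: 0.0005
```

```bash
python3 - <<'E'
from h import *
st(); 
for c in ["side","scene"]:
  vision.read_camera(c)
  for n in ["keeper_knob"]: print(c,n,[(np.round(p["location"],4).tolist(),np.round(w2d(p["location"])[0],4).tolist(),round(p["conf"],2)) for p in vision.pinpoint(c,n)[:1]])
def wp(a,gap,dz=-.003):
    k=d2w([.08*np.cos(a),.118-.08*np.sin(a),.042],P)[0]
    t=np.array([-np.sin(a)*C,-np.cos(a)]); t/=np.hypot(*t)
    c,s=np.cos(P[2]),np.sin(P[2]); t=np.array([c*t[0]-s*t[1],s*t[0]+c*t[1]])
    p=k.copy(); p[:2]-=t*(.0175+gap); p[2]+=dz
    return p,np.arctan2(-t[1],-t[0])
for a in [.72,.85,.98,1.1,1.23,1.35,1.48,1.571,1.62]: p,y=wp(a,0); print(round(a,2),plan(p,y))
E
```

```text
31.95 tcp [0.5659 0.0605 0.1979] deck [0.075  0.0867 0.0365] F [0.4 0.4 0.7] T [ 0.01  0.01 -0.02] w 0.0005
side keeper_knob [([0.5565, 0.0428, 0.1998], [0.0665, 0.0705, 0.0448], 0.65)]
scene keeper_knob [([0.5566, 0.0474, 0.1981], [0.0661, 0.075, 0.0429], 0.52)]
0.72 ([-0.0101, 0.0004, 0.006], np.float64(0.112))
0.85 ([-0.0199, 0.001, 0.0102], np.float64(0.24))
0.98 ([-0.0294, 0.0004, 0.0149], np.float64(0.374))
1.1 ([-0.0379, -0.0011, 0.0196], np.float64(0.504))
1.23 ([-0.0467, -0.0037, 0.0251], np.float64(0.651))
1.35 ([-0.0544, -0.0072, 0.0304], np.float64(0.792))
1.48 ([-0.062, -0.012, 0.0363], np.float64(0.949))
1.57 ([-0.0668, -0.016, 0.0404], np.float64(1.06))
1.62 ([-0.0693, -0.0183, 0.0427], np.float64(1.12))
```

The keeper is following at about 0.6 rad. I'll continue to the stop.

Emit:
jog_arm(rows=[[[-0.01,0,0.006],0.112,255],[[-0.02,0.001,0.01],0.24,255],[[-0.0295,0,0.015],0.374,255],[[-0.038,-0.001,0.0195],0.504,255],[[-0.047,-0.004,0.025],0.65,255],[[-0.0545,-0.007,0.0305],0.79,255],[[-0.062,-0.012,0.0365],0.95,255],[[-0.066,-0.0155,0.04],1.04,255],[[-0.068,-0.017,0.041],1.1,255],[[-0.068,-0.017,0.041],1.1,255]])

```text
time: 33.4
tool_pos: [0.5285, 0.0066, 0.1581]
eef_rot: [-0.001, 0.999, 0.049, 0.005]
force: [6.0, 1.8, 2.8]
width: 0.0002
```

```bash
python3 - <<'E'
from h import *
st(); 
for c in ["side","scene"]:
  vision.read_camera(c)
  for n in ["keeper_knob"]: print(c,n,[(np.round(p["location"],4).tolist(),np.round(w2d(p["location"])[0],4).tolist(),round(p["conf"],2)) for p in vision.pinpoint(c,n)[:1]])
E
```

```text
33.4 tcp [0.5285 0.0066 0.1581] deck [0.0157 0.0385 0.0293] F [6.  1.8 2.8] T [ 0.49 -1.49  0.02] w 0.0002
side keeper_knob [([0.5101, -0.0018, 0.1598], [0.0009, 0.0327, 0.0419], 0.76)]
scene keeper_knob [([0.5407, -0.0562, 0.1269], [0.0007, -0.0254, 0.0018], 0.73)]
```

Emit:
jog_arm(rows=[[[-0.0015,0,0],0,255],[[-0.0025,0,0],0,255],[[-0.0025,0,0],0,255]])

```text
time: 33.98
tool_pos: [0.528, 0.0065, 0.1583]
eef_rot: [-0.001, 0.999, 0.05, 0.008]
force: [11.4, 2.6, -0.2]
width: 0.0006
```

Emit:
jog_arm(rows=[[[0.004,0,0],0,255],[[0.012,0,-0.002],0,255],[[0.015,0,-0.03],0,255],[[0.015,0,-0.09],0,255],[[0.0,0,-0.15],0,255],[[-0.03,0,-0.19],0,255],[[-0.03,0,-0.19],0,255]])

```text
time: 34.85
tool_pos: [0.4919, 0.0013, 0.3493]
eef_rot: [0.0, 0.999, 0.048, 0.003]
force: [0.3, 0.6, -0.2]
width: 0.0004
```

```bash
python3 - <<'E'
from h import *
st(); look("g")
for c in ["side","scene"]:
  for n in ["keeper_knob","spoon","spoon_head","turner","turner_head"]: print(c,n,[(np.round(w2d(p["location"])[0],4).tolist(),round(p["conf"],2)) for p in vision.pinpoint(c,n)[:1]])
  for n in ["mug","jar","trivet","bowl","crock"]: print(c,n,[(np.round(p["location"],3).tolist(),round(p["conf"],2)) for p in vision.pinpoint(c,n)[:1]])
prof(-.025,cams=("scene",));prof(.04,cams=("scene",))
a=cv2.imread("pics/g_side.png");b=cv2.imread("pics/g_scene.png"); cv2.imwrite("pics/g.png",np.hstack([a[:,100:500],b[:,100:500]]))
E
```

```text
34.85 tcp [0.4919 0.0013 0.3493] deck [0.0952 0.0383 0.2072] F [ 0.3  0.6 -0.2] T [0.06 0.07 0.03] w 0.0004
side keeper_knob [([0.0006, 0.0346, 0.0422], 0.78)]
side spoon [([-0.0018, 0.0364, -0.0054], 0.98)]
side spoon_head [([0.1189, 0.0424, 0.001], 0.88)]
side turner [([-0.0052, -0.0216, -0.0034], 0.92)]
side turner_head [([0.1351, -0.0244, -0.0013], 0.56)]
side mug [([0.752, -0.168, 0.002], 0.9)]
side jar [([0.762, 0.15, 0.002], 0.77)]
side trivet [([0.397, 0.019, -0.004], 0.59)]
side bowl [([0.545, -0.529, 0.008], 0.98)]
side crock [([0.559, 0.539, 0.002], 0.76)]
scene keeper_knob [([0.0053, 0.0363, 0.0405], 0.81)]
scene spoon [([0.0032, 0.0384, -0.0008], 0.75)]
scene spoon_head [([0.1202, 0.0403, 0.001], 0.47)]
scene turner [([0.0015, -0.0275, -0.0008], 0.82)]
scene turner_head [([0.1189, 0.0393, -0.0029], 0.71)]
scene mug [([0.759, -0.167, 0.004], 0.74)]
scene jar [([0.767, 0.152, -0.004], 0.56)]
scene trivet [([0.4, 0.017, 0.001], 0.73)]
scene bowl [([0.547, -0.535, -0.001], 0.56)]
scene crock [([0.56, 0.538, -0.003], 0.83)]
scene -0.025 [(np.float64(-0.12), np.float64(0.008),
[... 600 characters left out ...]
 np.float64(-0.003)), (np.float64(0.14), np.float64(-0.0091), np.float64(-0.004)), (np.float64(0.16), np.float64(-0.0025), np.float64(-0.0015)), (np.float64(0.18), np.float64(-0.0046), np.float64(-0.0023))]
scene 0.04 [(np.float64(0.0), np.float64(0.0224), np.float64(0.0323)), (np.float64(0.02), np.float64(0.0069), np.float64(0.0093)), (np.float64(0.04), np.float64(0.0058), np.float64(0.007)), (np.float64(0.06), np.float64(0.0076), np.float64(0.0077)), (np.float64(0.08), np.float64(0.0011), np.float64(0.0071)), (np.float64(0.1), np.float64(-0.0074), np.float64(-0.0055)), (np.float64(0.12), np.float64(-0.0083), np.float64(-0.0067)), (np.float64(0.14), np.float64(-0.0026), np.float64(-0.002))]
```

View pics/g.png

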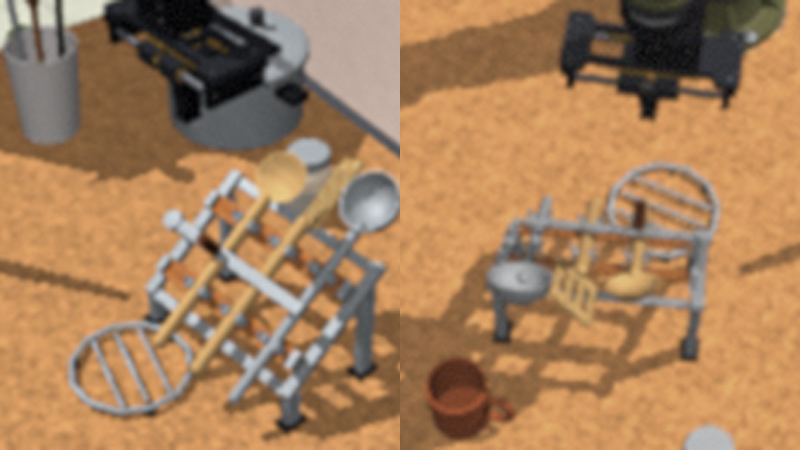

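The left crop shows the keeper lying across all three handles, from its pivot at (175,220) to (300,300). Pushing 2.5 mm further moved it only 0.5 mm while the force doubled, so it is on its stop. The gripper is clear, so I'll hand in.

```bash
python3 -c "
from station import job; print(job.hand_in())"
```

```text
the job is handed in; nothing more can be done
None
```

The spoon is in the clip pair next to the keeper's pivot, the turner is in the middle pair, and the keeper bar is closed across the row. I handed the job in at about 37 s; the hand-in gives no verdict.

- **Pressing:** Both utensils went in heads up, first the spoon and then the turner. I pressed each along the slope's normal until the force rose sharply on the rails. At that stop it was about 16 N for the spoon and 16.5 N for the turner, far below the 120 N limit.
- **Seating check:** Depth readings put both handle tops level with each other, about 6–7 mm above the deck plane. That puts the true resting place roughly 1.5 mm below nominal.
- **Keeper:** It is on its stop. A last 2.5 mm push moved it only 0.5 mm, and the force rose from 6 to 11 N. The knob reading corresponds to about 1.56 rad.
- **Bystanders:** The crock, bowl, trivet, mug and jar all read within a few millimetres of where they started.

**What went differently or disagreed:**
- Before starting I pushed the keeper slightly further open, from about −0.32 to −0.44 rad, so the gripper body would clear its knob.
- The turner first sat about 4 mm high at its upper end. I loosened the grip so it could level, then pressed it home.
- In the last scene-camera check the turner's head was reported at the spoon's head. The side camera and the depth readings showed it in its own place.
- The turner's head has about 1 mm or less on either side between the ladle and spoon bowls. The final picture shows all three lying flat.

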